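Load the electron microscope's specimen holder and earth it

ROBOT

A 6-joint arm with a two-finger parallel gripper is mounted at the origin on the work surface. World frame = base frame: x ahead of the robot, y to its left, z up, the work surface at z = 0. Lengths are in mm, angles in rad, forces in N, time in s.
With the tool pointing down it reaches from about 350 to 975 mm from the base axis. Payload 7.1 kg.
Tool frame: the origin (TCP) lies midway between the tips of the shut fingers; the grasp point (between the pads) lies 19 mm behind it (ctrl.grasp_offset is the distance from the TCP to the grasp point, in mm); z points along the fingers, y is the line along which they close (so a half turn about z gives the same grasp; the last joint's range is limited). The gripper opens to 88 mm and grips with 3 to 60 N. Pads are 20 mm wide; open, the fingers measure 115 mm over their backs; the gripper's body (75 mm by 178 mm) begins 61 mm behind the grasp point.
Start: joints at [-1.155, 0.423, 1.63, -0, 1.089, -0.019], TCP at [263.283, -566.822, 222.675] pointing down, gripper open.
Joint ranges: [-3, 3], [-0.9, 2.11], [0.09, 2.58], [-1.31, 4.45], [0.11, 2.69], [-2.54, 2.54]. Speed limits (rad/s): [2.39, 2.39, 3.01, 3.14, 3.14, 3.14].

INTERFACE

Orientations are given as a rotation vector (axis times angle).
In Python, from workcell import ctrl gives the robot as it stands. The module is installed in compiled form; this text tells all that it offers.
- The arm moves only by the tool servo_tool, never from a script. Its argument "rows" is a list of rows, each a list of 7 numbers: the turn, a rotation vector about the tool's x, y, z as a fraction of full scale, then the shift along the tool's x, y, z as a fraction of full scale, then the finger opening in mm, from 0 to 87.8. A call has 1 to 10 rows; each row is the pose to reach, as a shift and turn from the pose commanded when the call began, along the tool's axes at that moment; what a row does not reach only later rows make up. Full scale, the value 1, is 20 cm for a shift and 1.5 rad for a turn. A row lasts 1/8 s, in which the tool goes at most 62.5 mm and 10.7 degrees, less where a joint would pass 70% of its speed; a pose out of reach is approached as far as the arm can. A call with a number of a shift or a turn outside -1 to 1 is refused whole. A call with a gripper value outside its range is refused whole. The fingers move at their own pace and stop on an object; the grip force is fixed at half the most. Time passes only in rows, so rows that repeat a pose let the fingers close. It gives the time, the measured TCP pose, the force, the opening and the grip force at its end, in the units of the state.
- ctrl.get_obs(): the state, without advancing time (a new reading comes with each control period).
- ctrl.get_image(name): name is "side" or "top" or "wrist"; returns (picture, depth): 480x640x3 uint8, red, green, blue; 480x640 float32, mm along the optical axis (not along the pixel's ray), 0 where there is no reading.
- ctrl.camera_info(name): a dict with "intrinsics" (3x3 intrinsics, pixels), "R" (3x3) and "t" (3): a world point X has camera coordinates R X + t. Camera axes: x right, y down, z forward; pixel columns grow to the right and rows downward; lengths in mm; the calibration is good to about 2 mm. A picture is of the moment at which its call begins: read the wrist's pose just before it. camera_info takes no time and is no camera call; for the wrist camera it gives the pose at the moment of the call.
- ctrl.close_job(): hands the job in; it is judged then, once.
The state is a dict: "t": time; "qpos": joint angles; "qvel": joint speeds; "joint_torque": joint torques, N m; "ee_pos": TCP position; "orientation": TCP orientation; "ft_force": force on the tool from outside, world axes, zero at the start; "moment": the same for the moment, N m; "width": finger opening in mm; "grasp_force": force on a finger pad.
Only numpy, scipy, OpenCV 4.12 (cv2) and the standard library are available. Lean on these libraries where they do the work, as an engineer would, in place of code of your own. Each camera call takes 0.05 s, during which the arm holds its last target. There are 200 camera calls.

TASK

Load the specimen holder for the electron microscope: pick the two loose round specimen mounts off the pale mat and set each, polished face up, fully home in the empty bore of its own size. Then take the earthing probe out of its leaning stand, plug it upright and fully home (collar down on the strip) into the round opening of the holder's terminal strip, not the oblong slot, and let go. Leave the mount that is already in the holder, and everything else, where it is.

Things in the scene. Friction and masses are not known exactly. Their poses are not given: they have to be found in the camera images.
- holder: fixed aluminium block 118 x 120 x 20 mm (x, y, z), any yaw, three 12 mm deep bores in its top: large at x -35, y -32, small at x -35, y 30, an occupied one at x 28, y -34. A grey terminal strip 24 x 56 mm stands on it, centre x 30, y 30, top 56 mm over the bench: round opening at x 30, y 16; oblong slot 9 x 17 (not used) at x 30, y 42. Origin: centre of its underside, z up
- bore_large (a point): centre of the mouth of the large empty bore, on the block's top face (20 mm over the bench): 33.5 mm across, 12 mm deep, slightly chamfered; z up
- bore_small (a point): centre of the mouth of the small empty bore, on the block's top face (20 mm over the bench): 26.5 mm across, 12 mm deep, slightly chamfered; z up
- terminal (a point): centre of the mouth of the round terminal opening, on the strip's top (56 mm over the bench): 7 mm across, 33 mm deep, vertical, with a 2 mm chamfer; z up
- mount_large: the large loose round specimen mount: a black resin cylinder 32 mm across, 26 mm high, 25 to 50 g, its foot bevelled 1.5 mm, with a grey stone section in its polished top face; stands on the mat. Origin at the centre of its underside, z up to the polished face
- mount_small: the small loose round specimen mount: the same but 25 mm across, 26 mm high, 15 to 31 g. Origin at the centre of its underside, z up to the polished face
- mount_seated: the large round mount (32 mm across, 26 mm high) that is already in the holder, standing 14 mm proud of the block; stays there. Origin at the centre of its underside
- mat: the fixed pale silicone mat 150 x 150 x 4 mm on which four small things stand about 68 mm apart in a square (the two loose round mounts, a square mount, a brass weight), in any order. Origin at the centre of its underside
- mount_square: a square resin mount 28 x 28 x 22 mm on the mat; leave alone. Origin at the centre of its underside
- calib_weight: a small brass knobbed weight, 26 mm across, 34 mm high, on the mat; leave alone. Origin at the centre of its underside
- probe: earthing probe, 84 mm long, 25 to 50 g. Origin at the pin's tip, z axis from tip to handle: steel pin 6 mm across at z 0 to 30 mm, collar 18 mm across at 30 to 34, round black handle 14 mm across at 34 to 84. It starts leaning about 0.37 rad (21 degrees) from the vertical in its stand, collar resting on the stand's block, and pulls out freely along its own axis
- probe_stand: the fixed leaning stand of the probe: a steel foot 70 x 56 x 8 mm with a grey block 36 mm cube, tilted 0.35 rad so that the probe's handle leans towards the stand's -x. The block's upper edges are at most 57 mm over the bench. Its hole is 7 mm across, so the probe has a little play. Origin at the centre of the foot's underside
- bottle: a white solvent bottle 54 mm across, 130 mm high, standing; leave alone. Origin at the centre of its underside
- flange: a steel ring 42 mm across, 12 mm high, lying flat; leave alone. Origin at the centre of its underside
- jar: an amber jar 50 mm across, 70 mm high, standing; leave alone. Origin at the centre of its underside
- screwdriver: a screwdriver 180 mm long lying on the bench beyond the holder; leave alone
There are look-alikes about, which are no part of the job. Leave any blue or green look-alike of the mount_large alone.

How it is judged (in metres and radians):
On the way, in this order (a step that is already met when the one before it is completed fails the run):
1. both loose round mounts stand fully home in the bores of their own size, released (z of mount_large in the frame of bore_large below -0.0095 m and horizontal distance between mount_large and bore_large below 0.004 m and angle between each of mount_large, mount_small's own z axis and vertical below 0.07 rad and z of mount_small in the frame of bore_small below -0.0095 m and horizontal distance between mount_small and bore_small below 0.004 m and contact force between each of mount_large, mount_small and the fingers below 0.1 N), for 0.2 s.
2. the probe is plugged fully home and upright in the round terminal opening (z of probe in the frame of terminal below -0.027 m and horizontal distance between probe and terminal below 0.003 m and angle between probe's own z axis and vertical below 0.07 rad), for 0.2 s.
At the end, for the whole second after the job is handed in: Both mounts stand face up (within 4 degrees) in the bores of their size, underside 9.5 mm or more below the mouth, within 4 mm of its centre; the probe tip is 27 mm or more down the round opening, upright within 4 degrees; all at rest and released (all of step 2 and z of mount_large in the frame of bore_large below -0.0095 m and horizontal distance between mount_large and bore_large below 0.004 m and angle between each of mount_large, mount_small's own z axis and vertical below 0.07 rad and z of mount_small in the frame of bore_small below -0.0095 m and horizontal distance between mount_small and bore_small below 0.004 m and linear speed of each of mount_large, mount_small, probe below 0.02 m/s); the robot touches nothing.
It fails at once if the mount already in the holder is shifted or lifted by more than 6 mm (distance of mount_seated from where it was at the start of the episode above 0.006 m).
It fails at once if another bystander is moved by more than 20 mm (distance of any of mount_square, calib_weight, bottle, flange, jar, screwdriver from where it was at the start of the episode above 0.02 m).
It also fails if it takes over 72 s, if anything falls off the work surface, if the arm or the gripper's body presses on something with over 40 N, if the wrist force passes 120 N, or if a joint passes its speed limit or range.

## Working session

There is one attempt and no reset: what is moved stays moved. The work goes in short steps, Python scripts to look and compute and a tool call to move; the robot and the scene stay as the last step left them, time stands still between calls to the robot, and variables do not carry over. Pictures are saved under pics/ and viewed, at most 10 in all, crops included, and the job is handed in when it is done.

Besides the shell and the picture viewer there is one more tool, called as name(argument=value, ...) on one line, values as JSON. servo_tool: Moves the arm, as the interface text tells. Its arguments: {"type":"object","properties":{"rows":{"type":"array","items":{"type":"array","items":{"type":"number"}}}},"required":["rows"]}

```bash
mkdir -p pics
cat > h.py <<'E'
import numpy as np, cv2
from workcell import ctrl
from scipy.spatial.transform import Rotation as Rot
def grab(n):
    ci=ctrl.camera_info(n); im,d=ctrl.get_image(n); return im,d,np.array(ci["intrinsics"]),np.array(ci["R"]),np.array(ci["t"])
def ray(K,R,t,uv,z):
    "pixels -> world points on plane z"
    uv=np.atleast_2d(uv).astype(float); d=(R.T@np.linalg.inv(K)@np.c_[uv,np.ones(len(uv))].T).T
    c=-R.T@t; return c+d*((z-c[2])/d[:,2])[:,None]
def cloud(d,K,R,t):
    v,u=np.mgrid[:d.shape[0],:d.shape[1]]
    p=np.stack([(u-K[0,2])/K[0,0]*d,(v-K[1,2])/K[1,1]*d,d],-1)
    return (p-t)@R
def proj(K,R,t,X):
    p=K@(R@np.asarray(X,float)+t); return p[:2]/p[2]
def save(n,im): cv2.imwrite('pics/'+n,cv2.cvtColor(im,cv2.COLOR_RGB2BGR))
E
python3 - <<'E'
from h import *
for n in("top","side"):
    a=grab(n); save(n+'0.png',a[0]); np.savez(n+'0.npz',*a); print(n,a[2].tolist(),a[3].round(3).tolist(),(-a[3].T@a[4]).round(0))
o=ctrl.get_obs(); print(o['t'],o['ee_pos'],o['orientation'],o['width'],ctrl.grasp_offset)
E
```

```text
top [[521.9500322177539, 0.0, 322.65703335963843], [0.0, 521.9500322177539, 236.35298508474062], [0.0, 0.0, 1.0]] [[0.025, -1.0, -0.013], [-0.986, -0.023, -0.164], [0.163, 0.017, -0.986]] [ 378.    7. 1108.]
side [[580.6251031107228, 0.0, 331.2979402012719], [0.0, 580.6251031107228, 247.0689438865576], [0.0, 0.0, 1.0]] [[-0.851, -0.525, 0.018], [-0.288, 0.436, -0.853], [0.44, -0.731, -0.522]] [ 78. 795. 605.]
0.1 [ 263.08786387 -566.37853532  221.97780768] [-3.06632482e+00 -6.77247195e-01  3.94507488e-04] 87.66443793583576 18.700000000000003
```

View pics/top0.png

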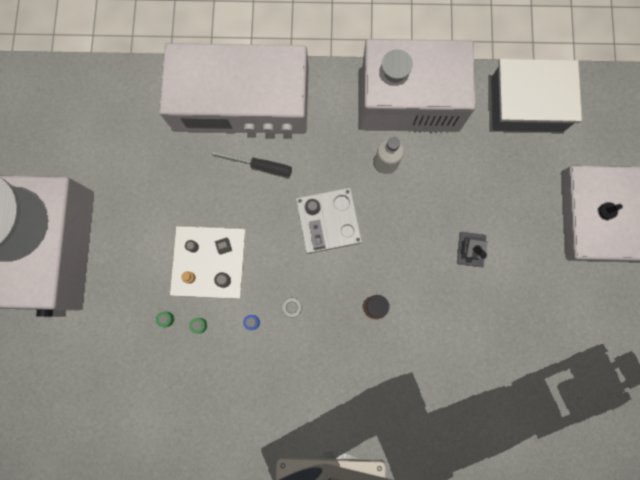

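View pics/side0.png

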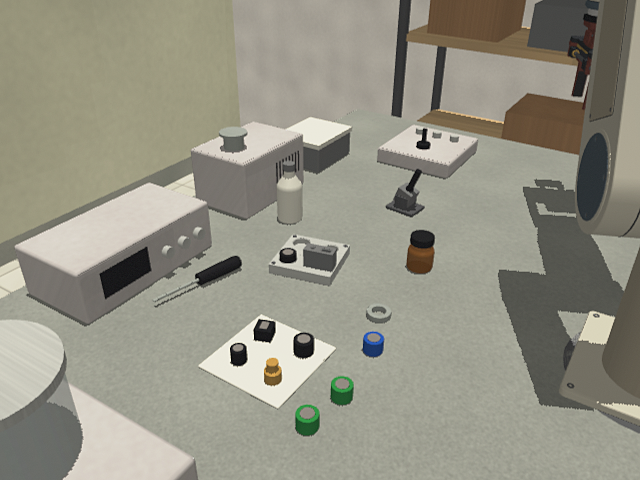

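The top view shows the black round candidates on the mat: (191,246) is smaller and (222,280) larger. The square mount is at (223,245) and the brass weight at (187,278). Off the mat are green look-alikes at (165,319) and (198,325) and a blue one at (251,322). The large black mount at (222,280) and small black mount at (191,246) fit the description, as they are black, round and on the mat. The holder is at (329,221), with bores at (341,203) and (348,231), and the probe is at (475,250).

Run:
```python
from h import *
im,d,K,R,t=[np.load('top0.npz')[k] for k in np.load('top0.npz').files]
for n,uv,z in [("small",(191,246),30),("large",(222,280),30),("sq",(223,245),26),("weight",(187,278),38),("boreL",(341,203),20),("boreS",(348,231),20),("seated",(313,206),34),("strip",(317,235),56),("probetop",(480,253),90),("stand",(472,248),8),("bottle",(390,152),65),("jar",(376,306),70),('blue',(251,322),26),('flange',(291,308),12)]:
    print(n,ray(K,R,t,uv,z)[0].round(0))
# enlarged crop
c=im[180:345,150:370]; save('crop0.png',cv2.resize(c,None,fx=3.6,fy=3.6,interpolation=cv2.INTER_CUBIC)[:600,:800])
ci=ctrl.camera_info('wrist');Rw=np.array(ci['R']);tw=np.array(ci['t']);o=ctrl.get_obs();T=Rot.from_rotvec(o['orientation']).as_matrix()
print("cam in tool",(T.T@(-Rw.T@tw-o['ee_pos'])).round(1),(Rw@T).round(3).tolist(),np.array(ci['intrinsics']).round(1).tolist());print(T.round(3))
```

```text
small [529. 300.  30.]
large [460. 231.  30.]
sq [534. 234.  26.]
weight [462. 302.  38.]
boreL [631. -12.  20.]
boreS [570. -28.  20.]
seated [620.  47.  34.]
strip [554.  36.  56.]
probetop [ 520. -285.   90.]
stand [ 542. -292.    8.]
bottle [ 731. -111.   65.]
jar [413. -84.  70.]
blue [376. 168.  26.]
flange [406.  88.  12.]
cam in tool [  80.9   -1.1 -161.4] [[-0.0, 1.0, 0.0], [-0.955, -0.0, -0.296], [-0.296, -0.0, 0.955]] [[356.5, 0.0, 313.8], [0.0, 356.5, 240.5], [0.0, 0.0, 1.0]]
[[ 0.907  0.421 -0.001]
 [ 0.421 -0.907  0.001]
 [ 0.    -0.001 -1.   ]]
```

View pics/crop0.png

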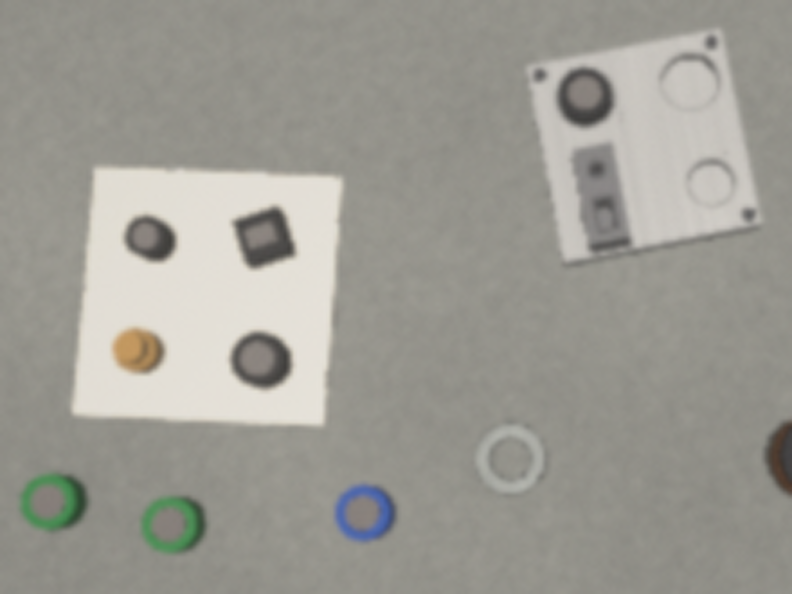

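Confirmed in the crop: the black round mounts with grey sections on the pale mat are large at (260,360) and small at (148,238). The blue and green ones lie off the mat. I'll move now, looking with the wrist camera over the stand, the holder and the mat in turn.

servo_tool(rows=[[0, 0, 0, 0.9, -0.345, 0, 87], [0, 0, 0, 0.9, -0.345, 0, 87], [0, 0, 0, 0.9, -0.345, 0, 87], [0, 0, 0, 0.9, -0.345, 0, 87]])

```text
t: 0.6
ee_pos: [399.5, -425.6, 222.4]
orientation: [-3.065, -0.684, 0.0]
ft_force: [-0.3, -0.4, 0.7]
width: 87.1
grasp_force: 0.0
```

servo_tool(rows=[[0, 0, -0.1, 0.9, -0.345, 0, 87], [0, 0, -0.233, 0.9, -0.345, 0, 87], [0, 0, -0.233, 0.9, -0.345, 0, 87], [0, 0, -0.233, 0.9, -0.345, 0, 87], [0, 0, -0.233, 0.9, -0.345, 0, 87]])

```text
t: 1.23
ee_pos: [531.1, -290.6, 222.3]
orientation: [-2.903, -1.201, 0.001]
ft_force: [0.0, 0.3, -0.9]
width: 86.9
grasp_force: 0.0
```

Run:
```python
from h import *
a=grab('wrist'); save('w_stand.png',a[0]); np.savez('w_stand.npz',*a)
o=ctrl.get_obs(); print(o['t'],o['ee_pos'],Rot.from_rotvec(o['orientation']).as_matrix().round(3),o['qpos'],o['ft_force'])
```

```text
1.275 [ 530.62839728 -291.14965895  222.37054297] [[ 0.709  0.706 -0.001]
 [ 0.706 -0.709 -0.   ]
 [-0.001 -0.001 -1.   ]] [-5.21208285e-01  3.95040728e-01  1.67480340e+00 -6.44705212e-04
  1.07250643e+00  2.66515146e-01] [-0.01105689  0.21092382 -0.48837722]
```

View pics/w_stand.png

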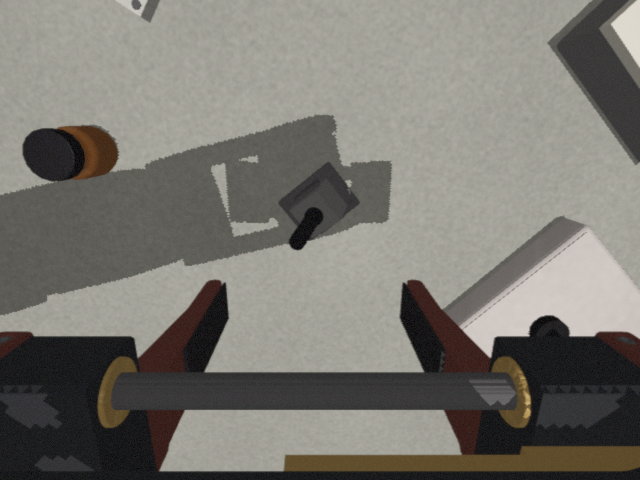

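The wrist view shows the probe collar and handle from (315,215) to (297,242) in its stand at (319,200). The jar is at (60,155). Next, the holder.

servo_tool(rows=[[0, 0, 0, 0.55, -0.42, 0, 87], [0, 0, 0, 0.55, -0.42, 0, 87], [0, 0, 0, 0.55, -0.42, 0, 87]])

```text
t: 1.65
ee_pos: [549.3, -152.0, 222.7]
orientation: [-2.902, -1.201, 0.001]
ft_force: [0.6, -0.5, -0.7]
width: 86.9
grasp_force: 0.0
```

servo_tool(rows=[[0, 0, 0, 0.55, -0.42, 0, 87], [0, 0, 0, 0.55, -0.42, 0, 87], [0, 0, 0, 0.55, -0.42, 0, 87], [0, 0, 0, 0.55, -0.42, 0, 87]])

```text
t: 2.15
ee_pos: [568.7, -16.8, 222.7]
orientation: [2.903, 1.201, -0.0]
ft_force: [-0.0, -0.2, -0.4]
width: 87.1
grasp_force: 0.0
```

Run:
```python
from h import *
a=grab('wrist'); save('w_hold.png',a[0]); np.savez('w_hold.npz',*a)
```

servo_tool(rows=[[0, 0, 0, 0.2, -0.67, 0, 87], [0, 0, 0, 0.2, -0.67, 0, 87], [0, 0, 0, 0.2, -0.67, 0, 87], [0, 0, 0, 0.2, -0.67, 0, 87]])

```text
t: 2.7
ee_pos: [502.7, 106.4, 222.9]
orientation: [2.903, 1.2, 0.001]
ft_force: [-0.1, -0.3, -0.0]
width: 87.2
grasp_force: 0.0
```

servo_tool(rows=[[0, 0, 0, 0.2, -0.67, 0.1, 87], [0, 0, 0, 0.2, -0.67, 0.1, 87], [0, 0, 0, 0.2, -0.67, 0.1, 87], [0, 0, 0, 0.2, -0.67, 0.1, 87]])

```text
t: 3.2
ee_pos: [437.0, 230.0, 202.7]
orientation: [2.902, 1.201, 0.0]
ft_force: [-0.2, -0.3, -0.2]
width: 87.0
grasp_force: 0.0
```

Run:
```python
from h import *
a=grab('wrist'); save('w_mat.png',a[0]); np.savez('w_mat.npz',*a)
b=np.load('w_hold.npz'); im=np.hstack([b['arr_0'],a[0]])
save('two.png',cv2.resize(im,(800,300),interpolation=cv2.INTER_AREA))
o=ctrl.get_obs(); print(o['t'],o['ee_pos'],o['qpos'])
```

```text
3.25 [437.32751533 229.46376633 202.79102798] [ 4.59477651e-01  2.57876332e-01  1.93185060e+00 -7.18849571e-04
  9.51419236e-01  1.24695817e+00]
```

View pics/two.png

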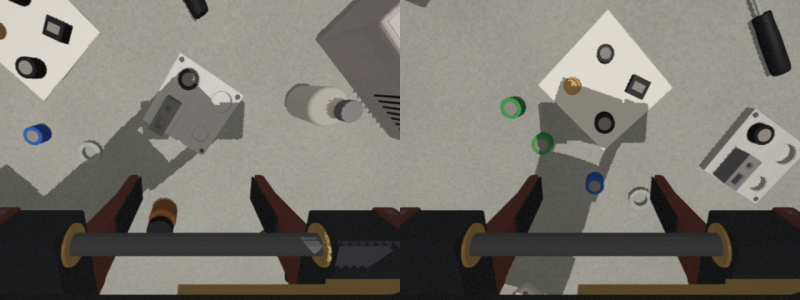

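Left (holder view, half-scale): seated mount (188,78), large bore about (222,100), small bore about (202,133), strip about (165,115). Right (mat view): small mount (605,52), large mount (605,122), weight (572,86), square (637,88).

```bash
cat > meas.py <<'E'
from h import *
def load(f): b=np.load(f); return [b[k] for k in b.files]
def circ(P,c0,zlo,zhi,r=30):
    m=(np.hypot(P[...,0]-c0[0],P[...,1]-c0[1])<r)&(P[...,2]>zlo)&(P[...,2]<zhi)
    q=P[m]; (x,y),rr=cv2.minEnclosingCircle(q[:,:2].astype(np.float32)); return np.round([x,y,2*rr,len(q),np.median(q[:,2])],1)
def bore(P,c0,r=25):
    m=(np.hypot(P[...,0]-c0[0],P[...,1]-c0[1])<r)&(P[...,2]<12)
    q=P[m]; (x,y),rr=cv2.minEnclosingCircle(q[:,:2].astype(np.float32)); return np.round([x,y,2*rr,len(q),np.median(q[:,2])],1)
E
python3 - <<'E'
from meas import *
a=load('w_mat.npz');P=cloud(*a[1:])
print('large',circ(P,(460,231),27,35)); print('small',circ(P,(529,300),27,35))
m=(np.hypot(P[...,0]-496,P[...,1]-267)<100); print('matz',np.median(P[m&(P[...,2]<10)][:,2]))
for f,cs in(('w_mat.npz',0),('w_hold.npz',1),('top0.npz',2)):
    a=load(f);P=cloud(*a[1:]);print(f)
    m=(np.abs(P[...,2]-20)<4)&(np.hypot(P[...,0]-594,P[...,1]-12)<90)
    if m.sum()>100:
        r=cv2.minAreaRect(P[m][:,:2].astype(np.float32)); print('hold',np.round(r[0],1),np.round(r[1],1),r[2],np.median(P[m][:,2]),m.sum())
    for n,c in(('bL',(631,-12)),('bS',(570,-28))):
        try: print(n,bore(P,c))
        except Exception as e: print(n,'x')
    print('seated',circ(P,(620,47),30,38)); print('strip top',circ(P,(554,36),52,60,45))
E
```

```text
large [458.9 236.3  31.8 853.   29.5]
small [528.9 305.8  24.8 682.   29.5]
matz 2.8644152668608567
w_mat.npz
hold [591.7  17.6] [120.2 120.9] 12.538857460021973 19.292555640343117 7876
bL [632.5 -12.7  33.7 618.    7.6]
bS [571.1 -26.5  25.3 320.    7.6]
seated [619.   52.4  34.1 897.   33.4]
strip top [ 555.8   40.7   60.2 1396.    55.1]
w_hold.npz
hold [591.7  17.5] [120.2 118.2] 12.566386222839355 19.35186154252452 10375
bL [630.7  -9.9  33.4 830.    7.4]
bS [570.6 -32.1  41.4 458.    7.3]
seated [618.9  52.2  31.6 927.   33.5]
strip top [ 556.    40.5   60.5 1374.    55.2]
top0.npz
hold [593.9  15.1] [121.5 117.9] 12.490561485290527 19.74029599197823 2166
bL [634.1 -12.2  32.4 169.    7.6]
bS [573.9 -32.6  39.2 114.    7.6]
seated [620.9  49.9  31.6 161.   34. ]
strip top [557.9  36.7  59.2 266.   55.4]
```

servo_tool(rows=[[0, 0, 0, 0.1, 0.052, 0.3, 55], [0, 0, 0, 0.1, 0.052, 0.6, 55], [0, 0, 0, 0.1, 0.052, 0.72, 55], [0, 0, 0, 0.1, 0.052, 0.72, 55], [0, 0, 0, 0.1, 0.052, 0.72, 55]])

```text
t: 3.88
ee_pos: [459.1, 236.7, 59.7]
orientation: [2.904, 1.198, 0.003]
ft_force: [0.1, 1.2, -0.7]
width: 55.1
grasp_force: 0.0
```

Run:
```python
from meas import *
a=grab('wrist');P=cloud(*a[1:5]);o=ctrl.get_obs();print(o['ee_pos'])
print('large',circ(P,(459,236),27,35,22)); print('small',circ(P,(529,305),27,35,20))
```

```text
[459.21693226 237.08012637  60.12505361]
large [ 459.2  236.3   32.3 2158.    29.5]
small [ 529.1  305.6   24.9 2012.    29.5]
```

servo_tool(rows=[[0, 0, 0, 0, 0, 0.12, 55], [0, 0, 0, 0, 0, 0.21, 55], [0, 0, 0, 0, 0, 0.21, 55], [0, 0, 0, 0, 0, 0.21, 28], [0, 0, 0, 0, 0, 0.21, 28], [0, 0, 0, 0, 0, 0.21, 28], [0, 0, 0, 0, 0, 0.21, 28]])

```text
t: 4.8
ee_pos: [458.0, 237.5, 17.2]
orientation: [-2.903, -1.201, -0.002]
ft_force: [0.4, -0.5, 5.8]
width: 30.1
grasp_force: 30.1
```

Run:
```python
from meas import *
a=grab('wrist');P=cloud(*a[1:5]);o=ctrl.get_obs();print(o['ee_pos'],o['width'],o['grasp_force'],o['ft_force'])
print('large',circ(P,(459,236),27,35,18)); save('g.png',a[0])
```

```text
[458.0551228  237.49668641  17.25204176] 30.118123169817274 30.058367885649204 [-0.32034413 -0.32728265  5.68930765]
large [ 459.1  236.3   35.8 3274.    29.5]
```

servo_tool(rows=[[0, 0, 0, 0, 0, -0.15, 28], [0, 0, 0, 0, 0, -0.4, 28], [0, 0, 0, 0, 0, -0.45, 28], [0, 0, 0, 0, 0, -0.45, 28]])

```text
t: 5.35
ee_pos: [457.7, 237.4, 107.0]
orientation: [-2.903, -1.201, -0.002]
ft_force: [0.2, -0.9, -1.0]
width: 30.3
grasp_force: 30.0
```

servo_tool(rows=[[0, 0, 0, -0.13, 0.25, 0, 28], [0, 0, 0, -0.13, 0.5, 0, 28], [0, 0, 0, -0.13, 0.74, 0, 28], [0, 0, 0, -0.13, 0.74, 0, 28]])

```text
t: 5.85
ee_pos: [544.8, 112.0, 105.0]
orientation: [-2.905, -1.195, 0.002]
ft_force: [-0.4, -0.6, 0.4]
width: 30.6
grasp_force: 30.0
```

servo_tool(rows=[[0, 0, 0, -0.13, 0.25, 0, 28], [0, 0, 0, -0.13, 0.5, 0, 28], [0, 0, 0, -0.13, 0.74, 0, 28], [0, 0, 0, -0.13, 0.74, 0, 28], [0, 0, 0, -0.13, 0.74, 0, 28]])

```text
t: 6.48
ee_pos: [627.8, -8.0, 105.0]
orientation: [-2.901, -1.2, 0.005]
ft_force: [-0.3, 1.1, -0.3]
width: 30.1
grasp_force: 30.0
```

Run:
```python
from meas import *
a=grab('wrist');P=cloud(*a[1:5]);o=ctrl.get_obs();e=o['ee_pos'];print(e,o['width'],o['ft_force'],Rot.from_rotvec(o['orientation']).as_matrix().round(3)[:,2])
m=(np.hypot(P[...,0]-e[0],P[...,1]-e[1])<17)&(P[...,2]>e[2]+8)&(P[...,2]<e[2]+16); q=P[m]
print('inhand',cv2.minEnclosingCircle(q[:,:2].astype(np.float32)),len(q),np.percentile(q[:,2],[5,50,95]))
T=np.c_[q,np.ones(len(q))]; print('plane',np.linalg.lstsq(np.c_[q[:,:2],np.ones(len(q))],q[:,2],rcond=None)[0])
print('seated',circ(P,(619,52),30,38,25),'strip',circ(P,(556,40),52,60,45))
save('h.png',a[0]); np.savez('h.npz',*a)
```

```text
[627.81426246  -7.74378181 105.36682648] 29.958517854599858 [ 0.09809259  0.64598727 -0.20196839] [-0.003  0.    -1.   ]
inhand ((627.799560546875, -7.771238327026367), 16.974536895751953) 3366 [115.82956426 117.21522802 118.29409507]
plane [-1.62168811e-02 -1.45477391e-02  1.27245060e+02]
seated [ 619.2   52.2   32.  1783.    33.5] strip [ 556.    40.2   61.4 2664.    55.3]
```

View pics/h.png

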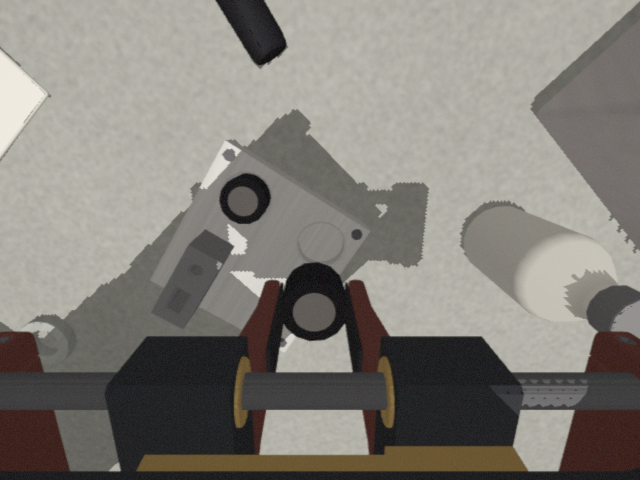

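In hand: the mount top is at (314,313) between the pads. The holder is visible, with the large bore at (321,242).

```bash
cat >> meas.py <<'E'
def inhand(a,o,lo,hi,half=5):
    P=cloud(*a[1:5]);T=Rot.from_rotvec(o['orientation']).as_matrix();q=(P-o['ee_pos'])@T
    m=(np.abs(q[...,1])<half)&(np.abs(q[...,0])<22)&(-q[...,2]>lo)&(-q[...,2]<hi)
    s=q[m]; return (s[:,0].min()+s[:,0].max())/2,np.ptp(s[:,0]),len(s)
E
python3 - <<'E'
from meas import *
a=load('h.npz');o=ctrl.get_obs()
print(inhand(a,o,8,16),inhand(a,o,8,16,2))
T=Rot.from_rotvec(o['orientation']).as_matrix(); P=cloud(*a[1:]); 
print('bore delta tool',((np.array([630.5,-9.7,20])-o['ee_pos'])@T).round(2))
# grey stone centroid
hsv=cv2.cvtColor(a[0],cv2.COLOR_RGB2HSV); q=(P-o['ee_pos'])@T
m=(np.hypot(q[...,0],q[...,1])<20)&(-q[...,2]>8)&(-q[...,2]<16)&(hsv[...,2]>70); s=q[m]; print(s.mean(0).round(2),np.ptp(s,0).round(1),len(s))
m=(np.abs(q[...,2]+11.8)<3)&(np.abs(q[...,1])<22)&(np.abs(q[...,0])<22); print(q[m].min(0),q[m].max(0))
E
```

```text
(np.float64(0.08319210468109439), np.float64(32.21092405775916), 1299) (np.float64(0.08319210468109439), np.float64(32.21092405775916), 560)
bore delta tool [ 0.69  3.5  85.36]
[ -0.35  -1.05 -12.1 ] [26.8 33.5  6.7] 1322
[-16.02226992 -21.90644867 -14.74759398] [16.18865413 21.82987962 -8.80458745]
```

Run:
```python
from meas import *
a=load('h.npz')
g=cv2.cvtColor(a[0],cv2.COLOR_RGB2GRAY)[280:350,275:355]
m=(g>65).astype(np.uint8); n,l,s,c=cv2.connectedComponentsWithStats(m); 
o=ctrl.get_obs();T=Rot.from_rotvec(o['orientation']).as_matrix()
for i in range(1,n):
    if 300<s[i,4]<2500:
        uv=c[i]+[275,280]; p=ray(*a[2:5],uv,o['ee_pos'][2]+12)[0]; print(uv,s[i],((p-o['ee_pos'])@T).round(2))
```

```text
[313.66196078 311.69803922] [  18   13   42   38 1275] [  0.11  -1.14 -12.  ]
[314.56921588 341.15972894] [   4   44   71   26 1033] [-15.7   -0.72 -11.97]
```

servo_tool(rows=[[0, 0, 0, 0.003, 0.023, 0.1, 28], [0, 0, 0, 0.003, 0.023, 0.25, 28], [0, 0, 0, 0.003, 0.023, 0.315, 28], [0, 0, 0, 0.003, 0.023, 0.315, 28], [0, 0, 0, 0.003, 0.023, 0.315, 28]])

```text
t: 7.15
ee_pos: [634.0, -11.7, 44.2]
orientation: [2.903, 1.201, 0.001]
ft_force: [0.3, 0.3, 0.1]
width: 30.2
grasp_force: 30.0
```

Run:
```python
from meas import *
a=grab('wrist');P=cloud(*a[1:5]);o=ctrl.get_obs();e=o['ee_pos'];T=Rot.from_rotvec(o['orientation']).as_matrix()
print(e,inhand(a,o,8,16),'bore d',((np.array([630.5,-9.7,20])-e)@T).round(2),T[:,2].round(3))
print('seated',circ(P,(619,52),30,38,25),'strip',circ(P,(556,40),52,60,45))
```

```text
[634.20112353 -11.73419364  44.54771256] (np.float64(0.31379718931784684), np.float64(32.14974008081734), 1298) bore d [-1.21 -4.08 24.54] [ 0.002 -0.    -1.   ]
seated [ 619.2   52.1   32.5 3069.    33.5] strip [ 558.    41.1   58.9 3181.    55.2]
```

servo_tool(rows=[[0, 0, 0, -0.0075, -0.0145, 0, 28], [0, 0, 0, -0.0075, -0.0145, 0, 28], [0, 0, 0, -0.0075, -0.0145, 0, 28], [0, 0, 0, -0.0075, -0.0145, 0, 28]])

```text
t: 7.7
ee_pos: [630.5, -10.9, 43.8]
orientation: [2.903, 1.201, 0.0]
ft_force: [-0.1, 0.0, -1.5]
width: 30.3
grasp_force: 30.0
```

Run:
```python
from meas import *
a=grab('wrist');o=ctrl.get_obs();e=o['ee_pos'];T=Rot.from_rotvec(o['orientation']).as_matrix()
print(e,inhand(a,o,8,16),'bore d',((np.array([630.5,-9.7,20])-e)@T).round(2),T[:,2].round(3))
g=cv2.cvtColor(a[0],cv2.COLOR_RGB2GRAY)[280:350,275:355]
m=(g>65).astype(np.uint8); n,l,s,c=cv2.connectedComponentsWithStats(m)
for i in range(1,n):
    if 300<s[i,4]<2500:
        uv=c[i]+[275,280]; p=ray(*a[2:5],uv,e[2]+12)[0]; print(uv,s[i],((p-e)@T).round(2))
```

```text
[630.48754779 -10.83730029  43.75708982] (np.float64(0.2935004581773537), np.float64(31.75335080028761), 1345) bore d [ 0.81 -0.8  23.76] [ 0.  0. -1.]
[313.64921875 311.70390625] [  18   13   42   38 1280] [  0.09  -1.34 -12.  ]
[313.57492654 341.33006856] [   4   44   71   26 1021] [-15.82  -1.38 -12.  ]
```

servo_tool(rows=[[0, 0, 0, 0.003, 0.0025, 0.03, 28], [0, 0, 0, 0.003, 0.0025, 0.05, 28], [0, 0, 0, 0.003, 0.0025, 0.065, 28], [0, 0, 0, 0.003, 0.0025, 0.08, 28], [0, 0, 0, 0.003, 0.0025, 0.08, 28]])

```text
t: 8.38
ee_pos: [631.1, -10.8, 27.4]
orientation: [-2.903, -1.201, 0.001]
ft_force: [0.9, 1.2, 0.0]
width: 30.7
grasp_force: 30.0
```

servo_tool(rows=[[0, 0, 0, 0, 0, 0.01, 28], [0, 0, 0, 0, 0, 0.02, 28], [0, 0, 0, 0, 0, 0.03, 28], [0, 0, 0, 0, 0, 0.03, 28]])

```text
t: 8.88
ee_pos: [631.1, -10.8, 21.5]
orientation: [-2.903, -1.201, 0.0]
ft_force: [-0.4, 0.4, -0.2]
width: 30.3
grasp_force: 30.0
```

servo_tool(rows=[[0, 0, 0, 0, 0, 0, 50], [0, 0, 0, 0, 0, 0, 50], [0, 0, 0, 0, 0, 0, 50], [0, 0, 0, 0, 0, -0.15, 50], [0, 0, 0, 0, 0, -0.45, 50], [0, 0, 0, 0, 0, -0.45, 50], [0, 0, 0, 0, 0, -0.45, 50]])

```text
t: 9.75
ee_pos: [630.9, -10.7, 111.7]
orientation: [2.903, 1.201, 0.0]
ft_force: [0.8, 0.2, -0.7]
width: 49.6
grasp_force: 0.0
```

Run:
```python
from meas import *
a=grab('wrist');P=cloud(*a[1:5]);o=ctrl.get_obs();e=o['ee_pos'];print(e,Rot.from_rotvec(o['orientation']).as_matrix().round(3)[0])
print('L',circ(P,(630.5,-9.7),30,60,25),'seated',circ(P,(619,52),30,38,25))
```

```text
[630.34394003 -10.71998696 110.81568447] [ 0.708  0.706 -0.002]
L [ 630.3   -9.7   32.2 1488.    33.5] seated [ 618.9   52.    32.5 1684.    33.5]
```

servo_tool(rows=[[0, 0, 0, 0.19, -0.368, 0, 46], [0, 0, 0, 0.379, -0.736, 0, 46], [0, 0, 0, 0.379, -0.736, 0, 46], [0, 0, 0, 0.379, -0.736, 0, 46]])

```text
t: 10.3
ee_pos: [578.8, 149.2, 110.0]
orientation: [-2.9, -1.206, 0.005]
ft_force: [0.8, -0.4, -0.5]
width: 46.0
grasp_force: 0.0
```

servo_tool(rows=[[0, 0, 0, 0.19, -0.368, 0, 46], [0, 0, 0, 0.379, -0.736, 0, 46], [0, 0, 0, 0.379, -0.736, 0.25, 46], [0, 0, 0, 0.379, -0.736, 0.25, 46], [0, 0, 0, 0.379, -0.736, 0.25, 46], [0, 0, 0, 0.379, -0.736, 0.25, 46]])

```text
t: 11.05
ee_pos: [532.0, 303.5, 62.6]
orientation: [2.904, 1.198, 0.002]
ft_force: [0.6, -0.1, -1.2]
width: 46.3
grasp_force: 0.0
```

Run:
```python
from meas import *
a=grab('wrist');P=cloud(*a[1:5]);o=ctrl.get_obs();e=o['ee_pos'];T=Rot.from_rotvec(o['orientation']).as_matrix()
c=circ(P,(529,305.7),27,35,18);print(e,c,((np.array([c[0],c[1],18])-e)@T).round(2))
```

```text
[531.91344805 303.63516322  62.77903961] [ 529.   305.7   25.4 1294.    29.5] [-0.68 -3.54 44.78]
```

servo_tool(rows=[[0, 0, 0, -0.0035, -0.0115, 0.05, 46], [0, 0, 0, -0.0035, -0.0115, 0.15, 46], [0, 0, 0, -0.0035, -0.0115, 0.222, 46], [0, 0, 0, -0.0035, -0.0115, 0.222, 46], [0, 0, 0, -0.0035, -0.0115, 0.222, 21], [0, 0, 0, -0.0035, -0.0115, 0.222, 21], [0, 0, 0, -0.0035, -0.0115, 0.222, 21], [0, 0, 0, -0.0035, -0.0115, 0.222, 21]])

```text
t: 12.1
ee_pos: [528.8, 306.1, 17.7]
orientation: [-2.903, -1.201, -0.001]
ft_force: [-0.1, 1.0, 1.6]
width: 23.3
grasp_force: 30.0
```

servo_tool(rows=[[0, 0, 0, 0, 0, -0.15, 21], [0, 0, 0, 0, 0, -0.4, 21], [0, 0, 0, 0, 0, -0.45, 21], [0, 0, 0, 0, 0, -0.45, 21]])

```text
t: 12.6
ee_pos: [528.6, 306.0, 107.8]
orientation: [-2.903, -1.201, -0.002]
ft_force: [0.7, -0.8, -0.1]
width: 23.3
grasp_force: 30.0
```

servo_tool(rows=[[0, 0, 0, -0.25, 0.33, 0, 21], [0, 0, 0, -0.509, 0.658, 0, 21], [0, 0, 0, -0.509, 0.658, 0, 21], [0, 0, 0, -0.509, 0.658, 0, 21]])

```text
t: 13.1
ee_pos: [548.2, 138.0, 105.5]
orientation: [-2.905, -1.195, 0.006]
ft_force: [0.2, 0.7, 0.3]
width: 23.4
grasp_force: 30.0
```

servo_tool(rows=[[0, 0, 0, -0.25, 0.33, 0, 21], [0, 0, 0, -0.509, 0.658, 0, 21], [0, 0, 0, -0.509, 0.658, 0.1, 21], [0, 0, 0, -0.509, 0.658, 0.31, 21], [0, 0, 0, -0.509, 0.658, 0.31, 21], [0, 0, 0, -0.509, 0.658, 0.31, 21], [0, 0, 0, -0.509, 0.658, 0.31, 21]])

```text
t: 13.98
ee_pos: [571.2, -23.4, 46.5]
orientation: [2.902, 1.202, 0.003]
ft_force: [0.1, 0.4, -0.9]
width: 23.2
grasp_force: 30.0
```

Run:
```python
from meas import *
a=grab('wrist');o=ctrl.get_obs();e=o['ee_pos'];T=Rot.from_rotvec(o['orientation']).as_matrix()
print(e,inhand(a,o,8,16),'bore d',((np.array([570.,-23.2,20])-e)@T).round(2),T[:,2].round(3))
g=cv2.cvtColor(a[0],cv2.COLOR_RGB2GRAY)[280:350,275:355]
m=(g>65).astype(np.uint8); n,l,s,c=cv2.connectedComponentsWithStats(m)
for i in range(1,n):
    if 200<s[i,4]<2500:
        uv=c[i]+[275,280]; p=ray(*a[2:5],uv,e[2]+12)[0]; print(uv,s[i],((p-e)@T).round(2))
```

```text
[571.14199146 -23.533811    46.59013375] (np.float64(0.045526410680506224), np.float64(25.26418252171395), 1015) bore d [-0.61 -1.09 26.59] [ 0.002 -0.    -1.   ]
[313.69210867 311.74385511] [ 23  17  33  30 773] [  0.23  -1.41 -12.  ]
[314.14426877 339.60968379] [  12   43   55   27 1012] [-14.68  -1.2  -12.02]
```

servo_tool(rows=[[0, 0, 0, -0.003, 0.001, 0, 21], [0, 0, 0, -0.003, 0.001, 0.02, 21], [0, 0, 0, -0.003, 0.001, 0.04, 21], [0, 0, 0, -0.003, 0.001, 0.04, 21]])

```text
t: 14.52
ee_pos: [569.5, -24.8, 36.8]
orientation: [-2.903, -1.2, 0.001]
ft_force: [-0.1, 0.5, -0.3]
width: 22.9
grasp_force: 30.0
```

Run:
```python
from meas import *
a=grab('wrist');o=ctrl.get_obs();e=o['ee_pos'];T=Rot.from_rotvec(o['orientation']).as_matrix()
print(e,'bore d',((np.array([570.,-23.2,20])-e)@T).round(2),T[:,2].round(3))
```

```text
[569.67544189 -24.85097881  36.93583313] bore d [ 1.4  -0.93 16.94] [-0.001  0.    -1.   ]
```

servo_tool(rows=[[0, 0, 0, 0.0055, 0.002, 0, 21], [0, 0, 0, 0.0055, 0.002, 0.01, 21], [0, 0, 0, 0.0055, 0.002, 0.02, 21], [0, 0, 0, 0.0055, 0.002, 0.03, 21], [0, 0, 0, 0.0055, 0.002, 0.04, 21], [0, 0, 0, 0.0055, 0.002, 0.04, 21]])

```text
t: 15.32
ee_pos: [570.8, -24.3, 29.1]
orientation: [-2.903, -1.201, 0.001]
ft_force: [0.4, -0.8, -0.2]
width: 23.4
grasp_force: 30.0
```

servo_tool(rows=[[0, 0, 0, 0, 0, 0.01, 21], [0, 0, 0, 0, 0, 0.02, 21], [0, 0, 0, 0, 0, 0.03, 21], [0, 0, 0, 0, 0, 0.034, 21], [0, 0, 0, 0, 0, 0.034, 21]])

```text
t: 15.95
ee_pos: [570.9, -24.3, 22.4]
orientation: [-2.903, -1.201, 0.0]
ft_force: [0.9, 0.2, -0.5]
width: 23.1
grasp_force: 30.0
```

servo_tool(rows=[[0, 0, 0, 0, 0, 0, 44], [0, 0, 0, 0, 0, 0, 44], [0, 0, 0, 0, 0, 0, 44], [0, 0, 0, 0, 0, -0.15, 44], [0, 0, 0, 0, 0, -0.45, 44], [0, 0, 0, 0, 0, -0.6, 44], [0, 0, 0, 0, 0, -0.6, 44], [0, 0, 0, 0, 0, -0.6, 44]])

```text
t: 16.95
ee_pos: [570.3, -24.3, 141.7]
orientation: [-2.903, -1.2, 0.002]
ft_force: [0.2, 0.3, -0.7]
width: 43.9
grasp_force: 0.0
```

Run:
```python
from meas import *
a=grab('wrist');P=cloud(*a[1:5]);o=ctrl.get_obs();e=o['ee_pos'];print(o['t'],e)
print('S',circ(P,(570,-23.2),30,60,22),'L',circ(P,(630.5,-9.7),30,60,25),'seated',circ(P,(619,52),30,38,25),'strip',circ(P,(556,40),52,60,45))
# probe from first views
for f in('w_stand.npz','top0.npz'):
    b=load(f);P=cloud(*b[1:])
    m=(np.hypot(P[...,0]-530,P[...,1]+290)<75)&(P[...,2]>3)&(P[...,2]<140)
    foot=m&(np.abs(P[...,2]-8)<3); r=cv2.minAreaRect(P[foot][:,:2].astype(np.float32)); print(f,'foot',r,foot.sum())
    h=m&(P[...,2]>62); q=P[h]; mu=q.mean(0); u,s,v=np.linalg.svd(q-mu); ax=v[0]*np.sign(v[0,2]); print('handle',mu.round(1),ax.round(3),np.arccos(ax[2]),q[:,2].max(),len(q))
    pr=(q-mu)@ax; print(pr.min(),pr.max(),(mu+ax*pr.max()).round(1))
```

```text
17.0 [569.95507056 -24.25303753 141.14119713]
S [569.9 -23.2  25.2 741.   33.5] L [ 629.9   -9.5   31.8 1416.    33.5] seated [ 619.    52.2   31.8 1587.    33.5] strip [ 556.    40.2   61.  2388.    55.3]
w_stand.npz foot ((538.54541015625, -288.1164245605469), (56.146183013916016, 69.74520111083984), 83.32707214355469) 1212
handle [ 521.4 -284.9   87.8] [-0.464  0.02   0.885] 0.48335956196447344 102.7136694052891 580
-28.87391157760291 15.910450918393119 [ 514.  -284.6  101.8]
top0.npz foot ((526.1148681640625, -282.17755126953125), (98.89252471923828, 132.66746520996094), 86.1025390625) 379
handle [ 520.8 -285.9   89.7] [-0.449 -0.07   0.891] 0.47133657247193467 105.81811979374918 90
-28.706370464280198 17.333002288866826 [ 513.  -287.1  105.1]
```

servo_tool(rows=[[0, 0, 0, -0.27, 0.19, -0.125, 44], [0, 0, 0, -0.552, 0.375, -0.125, 44], [0, 0, 0, -0.552, 0.375, -0.125, 44], [0, 0, 0, -0.552, 0.375, -0.125, 44]])

```text
t: 17.5
ee_pos: [545.0, -155.7, 166.2]
orientation: [-2.903, -1.197, 0.003]
ft_force: [-0.2, 0.3, -0.2]
width: 44.2
grasp_force: 0.0
```

servo_tool(rows=[[0, 0, 0.12, -0.27, 0.19, -0.125, 44], [0, 0, 0.24, -0.552, 0.375, -0.125, 44], [0, 0, 0.36, -0.552, 0.375, -0.125, 44], [0, 0, 0.48, -0.552, 0.375, -0.125, 44], [0, 0, 0.6, -0.552, 0.375, -0.125, 44], [0, 0, 0.6, -0.552, 0.375, -0.125, 44], [0, 0, 0.6, -0.552, 0.375, -0.125, 44]])

```text
t: 18.38
ee_pos: [520.9, -285.3, 192.0]
orientation: [-3.136, 0.174, 0.001]
ft_force: [-0.3, 0.1, 0.3]
width: 43.9
grasp_force: 0.0
```

```bash
cat > cyl.py <<'E'
from meas import *
from scipy.optimize import least_squares
def fitcyl(q,r=7.,p0=None):
    "axis point at mean z, direction; handle points q"
    mu=np.median(q,0)
    def ax(p): d=np.array([p[2],p[3],1.]); return np.array([p[0],p[1],mu[2]]),d/np.linalg.norm(d)
    def res(p): c,d=ax(p); return np.linalg.norm(np.cross(q-c,d),axis=1)-r
    s=least_squares(res,[mu[0],mu[1],-.39,.045],loss='soft_l1'); c,d=ax(s.x); return c,d,np.sqrt(np.mean(s.fun**2))
def probe(a,lo=62,hi=97):
    P=cloud(*a[1:5]); m=(np.abs(P[...,0]-523)<32)&(np.abs(P[...,1]+287)<20)&(P[...,2]>lo)&(P[...,2]<hi)
    c,d,r=fitcyl(P[m]); al=(P[m]-c)@d; return c,d,r,m.sum(),P
E
python3 - <<'E'
from cyl import *
a=grab('wrist');o=ctrl.get_obs();np.savez('p1.npz',*a);print(o['t'],o['ee_pos'],Rot.from_rotvec(o['orientation']).as_matrix().round(3).tolist(),o['qpos'].round(2))
for b in (load('w_stand.npz'),list(a)):
    for lo in(62,68,75):
        c,d,r,n,P=probe(b,lo); k=(80-c[2])/d[2]; print((c+d*k).round(1),d.round(3),'tilt',np.arccos(d[2]).round(3),'az',np.degrees(np.arctan2(d[1],d[0])).round(1),r.round(2),n)
    m=(np.hypot(P[...,0]-538,P[...,1]+288)<50)&(np.abs(P[...,2]-7.5)<2.5);print(cv2.minAreaRect(P[m][:,:2].astype(np.float32)))
save('p1.png',a[0])
E
```

```text
18.425 [ 520.88962944 -285.60015932  192.11478406] [[0.994, -0.112, -0.001], [-0.112, -0.994, 0.0], [-0.001, -0.0, -1.0]] [-0.52  0.41  1.72  0.    1.    1.16]
[ 520.2 -286.1   80. ] [-0.357  0.039  0.933] tilt 0.367 az 173.7 0.39 369
[ 520.2 -286.1   80. ] [-0.353  0.037  0.935] tilt 0.363 az 174.0 0.39 316
[ 520.2 -286.1   80. ] [-0.351  0.029  0.936] tilt 0.36 az 175.3 0.39 250
((538.54541015625, -288.1164245605469), (56.146183013916016, 69.74520111083984), 83.32707214355469)
[ 520.4 -286.1   80. ] [-0.36   0.041  0.932] tilt 0.371 az 173.5 0.37 498
[ 520.4 -286.1   80. ] [-0.359  0.041  0.932] tilt 0.37 az 173.4 0.37 423
[ 520.4 -286.1   80. ] [-0.36   0.044  0.932] tilt 0.371 az 173.1 0.38 327
((539.010498046875, -288.1574401855469), (55.99737548828125, 69.46627807617188), 83.47248077392578)
```

View pics/p1.png

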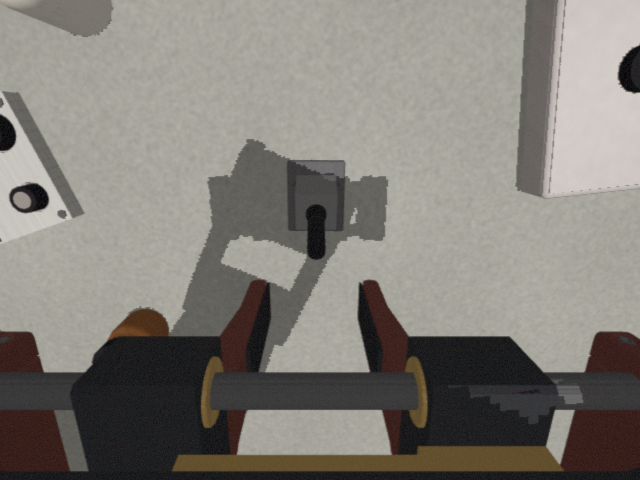

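The probe handle runs from its collar at (316,213) to its end at (316,255), leaning along the image vertical, with the fingers aligned across it. I'll tilt onto its axis.

servo_tool(rows=[[0, 0.12, 0, -0.091, 0.008, 0, 44], [0, 0.247, 0, -0.091, 0.008, 0.15, 44], [0, 0.247, 0, -0.091, 0.008, 0.331, 44], [0, 0.247, 0, -0.091, 0.008, 0.331, 44], [0, 0.247, 0, -0.091, 0.008, 0.331, 44], [0, 0.247, 0, -0.091, 0.008, 0.331, 44]])

```text
t: 19.18
ee_pos: [503.9, -286.6, 127.9]
orientation: [3.06, -0.175, 0.577]
ft_force: [0.3, -0.0, -0.3]
width: 43.9
grasp_force: 0.0
```

Run:
```python
from cyl import *
a=grab('wrist');o=ctrl.get_obs();T=Rot.from_rotvec(o['orientation']).as_matrix();e=o['ee_pos'];np.savez('p2.npz',*a);print(o['t'],e,T[:,2].round(3),o['qpos'].round(2))
c,d,r,n,P=probe(a,62,110); k=(80-c[2])/d[2]; p=c+d*k; print(p.round(1),d.round(3),np.arccos(d[2]),r,n)
print('axis in tool',(T.T@d).round(3),'TCP-relative pt',((p-e)@T).round(2))
q=(P.reshape(-1,3)-p); al=q@d; rad=np.linalg.norm(np.cross(q,d),axis=1); m=(rad<6)&(al>5)&(al<45); print('end height z', (p+d*np.percentile(al[m],[50,90,99,100])[:,None])[:,2])
```

```text
19.225 [ 503.66508791 -286.45328452  127.76669456] [ 0.362 -0.043 -0.931] [-0.63  0.39  2.03  0.45  0.43  0.67]
[ 520.4 -286.1   80. ] [-0.366  0.043  0.93 ] 0.37722058014034865 1.9801199220413332 876
axis in tool [-0.004  0.001 -1.   ] TCP-relative pt [-1.98 -2.3  50.51]
end height z [ 99.51241373 100.24233488 100.74261981 100.94319846]
```

servo_tool(rows=[[0, 0, 0, -0.01, -0.005, 0, 44], [0, 0, 0, -0.01, -0.005, 0.05, 44], [0, 0, 0, -0.01, -0.005, 0.1, 44], [0, 0, 0, -0.01, -0.005, 0.1, 44]])

```text
t: 19.73
ee_pos: [507.6, -285.2, 105.6]
orientation: [3.064, -0.177, 0.571]
ft_force: [-0.2, 0.2, -0.4]
width: 44.1
grasp_force: 0.0
```

Run:
```python
from cyl import *
a=grab('wrist');o=ctrl.get_obs();T=Rot.from_rotvec(o['orientation']).as_matrix();e=o['ee_pos'];print(e,T[:,2].round(3))
c,d,r,n,P=probe(a,62,96); k=(80-c[2])/d[2]; p=c+d*k; print(p.round(1),d.round(3),r,n)
print('axis in tool',(T.T@d).round(3),'rel pt',((p-e)@T).round(2))
```

```text
[ 507.63040012 -285.29660167  106.02930606] [ 0.359 -0.041 -0.933]
[ 520.4 -286.2   80. ] [-0.361  0.041  0.932] 0.2579953991305819 517
axis in tool [-0.003  0.001 -1.   ] rel pt [ 2.57 -0.59 28.91]
```

servo_tool(rows=[[0, 0, 0, 0.013, 0.003, 0, 44], [0, 0, 0, 0.013, 0.003, 0.05, 44], [0, 0, 0, 0.013, 0.003, 0.12, 44], [0, 0, 0, 0.013, 0.003, 0.195, 44], [0, 0, 0, 0.013, 0.003, 0.195, 44], [0, 0, 0, 0.013, 0.003, 0.195, 44]])

```text
t: 20.52
ee_pos: [524.1, -288.0, 71.1]
orientation: [3.063, -0.177, 0.573]
ft_force: [-0.1, -1.1, -0.8]
width: 44.2
grasp_force: 0.0
```

Run:
```python
from cyl import *
a=grab('wrist');o=ctrl.get_obs();T=Rot.from_rotvec(o['orientation']).as_matrix();e=o['ee_pos'];print(e,T[:,2].round(3),o['ft_force'])
p=np.array([520.4,-286.15,80]); print('rel pt',((p-e)@T).round(2))
save('p3.png',a[0])
```

```text
[ 524.1791699  -288.09194474   71.47397423] [ 0.36  -0.042 -0.932] [ 0.08907218 -0.16576977  1.33764603]
rel pt [-0.62 -1.49 -9.39]
```

View pics/p3.png

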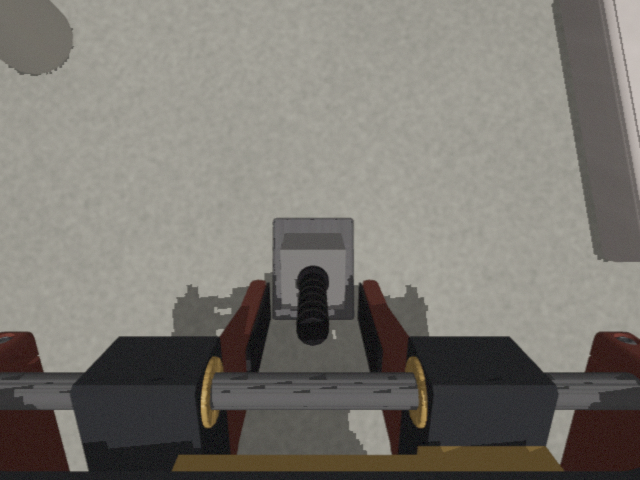

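The handle at (313,330) is centred between the fingers, with the collar at (313,280) ahead. Closing now.

servo_tool(rows=[[0, 0, 0, -0.003, 0, 0, 10], [0, 0, 0, -0.003, 0, 0, 10], [0, 0, 0, -0.003, 0, 0, 10], [0, 0, 0, -0.003, 0, 0, 10], [0, 0, 0, -0.003, 0, 0, 10], [0, 0, 0, -0.003, 0, 0, 10]])

```text
t: 21.32
ee_pos: [523.7, -288.0, 71.4]
orientation: [3.062, -0.177, 0.574]
ft_force: [-0.7, 0.5, 3.3]
width: 13.4
grasp_force: 30.0
```

servo_tool(rows=[[0, 0, 0, 0, 0, -0.05, 10], [0, 0, 0, 0, 0, -0.12, 10], [0, 0, 0, 0, 0, -0.25, 10], [0, 0, 0, 0, 0, -0.45, 10], [0, 0, 0, 0, 0, -0.45, 10]])

```text
t: 21.95
ee_pos: [491.6, -285.3, 158.4]
orientation: [3.057, -0.177, 0.58]
ft_force: [1.1, 0.1, -0.7]
width: 13.3
grasp_force: 30.0
```

Run:
```python
from cyl import *
a=grab('wrist');o=ctrl.get_obs();T=Rot.from_rotvec(o['orientation']).as_matrix();e=o['ee_pos'];print(e,T.round(3).tolist(),o['ft_force'],o['width'])
P=(cloud(*a[1:5])-e)@T
m=(np.abs(P[...,1])<6)&(np.abs(P[...,0])<14)&(P[...,2]>-40)&(P[...,2]<40)
q=P[m];
for lo in range(-40,40,5):
    s=q[(q[:,2]>=lo)&(q[:,2]<lo+5)]
    if len(s)>3: print(lo,len(s),s.min(0).round(1),s.max(0).round(1))
print(o['qpos'].round(2))
```

```text
[ 491.46152312 -284.91542595  156.94455871] [[0.925, -0.116, 0.362], [-0.107, -0.993, -0.044], [0.365, 0.002, -0.931]] [ 0.11580864  0.31117116 -1.08852969] 13.176603612100237
-35 723 [ -6.7  -6.  -33.3] [  8.2   5.8 -30. ]
-30 172 [  2.2  -6.  -30. ] [  8.4   6.  -25.1]
-25 135 [  4.   -5.8 -25. ] [  8.    5.7 -20. ]
-20 146 [  3.9  -6.  -19.9] [  8.4   6.  -15. ]
-15 105 [  3.9  -5.7 -14.8] [  8.1   5.6 -10. ]
-10 111 [  4.   -5.8 -10. ] [ 8.1  5.8 -5. ]
-5 120 [ 3.1 -6.  -5. ] [ 8.2  6.  -0. ]
0 69 [ 4.1 -5.6  0. ] [7.9 5.6 4.9]
5 92 [ 3.8 -5.7  5. ] [8.1 5.8 9.8]
10 78 [ 3.7 -5.9 10.1] [ 8.   5.9 15. ]
15 151 [ 3.7 -6.  15. ] [ 9.9  5.6 20. ]
20 38 [ 6.3 -5.5 20. ] [ 9.8  5.6 22.9]
35 6 [ 3.3 -1.7 38.5] [ 3.7  1.3 39.4]
[-0.65  0.33  2.04  0.4   0.48  0.71]
```

servo_tool(rows=[[0, -0.12, 0, 0, 0, 0, 10], [0, -0.247, 0, 0, 0, 0, 10], [0, -0.247, 0, 0, 0, 0, 10], [0, -0.247, 0, 0, 0, 0, 10], [0, -0.247, 0, 0, 0, 0, 10]])

```text
t: 22.62
ee_pos: [489.8, -283.6, 154.3]
orientation: [-3.135, 0.182, 0.0]
ft_force: [-0.6, 0.1, -0.1]
width: 13.9
grasp_force: 30.0
```

servo_tool(rows=[[0, 0, 0, 0.05, -0.25, 0, 10], [0, 0, 0, 0.105, -0.5, 0, 10], [0, 0, 0, 0.105, -0.835, 0, 10], [0, 0, 0, 0.105, -0.835, 0, 10], [0, 0, 0, 0.105, -0.835, 0, 10]])

```text
t: 23.25
ee_pos: [530.9, -120.8, 155.2]
orientation: [-3.136, 0.18, -0.001]
ft_force: [-0.6, -0.0, -0.6]
width: 13.4
grasp_force: 30.0
```

servo_tool(rows=[[0, 0, -0.12, 0.05, -0.25, 0, 10], [0, 0, -0.24, 0.105, -0.5, 0, 10], [0, 0, -0.36, 0.105, -0.835, 0, 10], [0, 0, -0.48, 0.105, -0.835, 0, 10], [0, 0, -0.6, 0.105, -0.835, 0, 10], [0, 0, -0.6, 0.105, -0.835, 0, 10], [0, 0, -0.6, 0.105, -0.835, 0, 10], [0, 0, -0.6, 0.105, -0.835, 0, 10]])

```text
t: 24.25
ee_pos: [571.6, 41.9, 155.2]
orientation: [2.905, 1.196, 0.0]
ft_force: [-0.5, -0.8, -0.9]
width: 13.2
grasp_force: 30.0
```

```bash
cat > plug.py <<'E'
from cyl import *
def rep():
    a=grab('wrist');o=ctrl.get_obs();T=Rot.from_rotvec(o['orientation']).as_matrix();e=o['ee_pos'];W=cloud(*a[1:5])
    print(o['t'],e.round(2),T.round(4).tolist(),o['ft_force'].round(2),o['width'])
    print('terminal d',((np.array([569.6,43.3,56])-e)@T).round(2))
    print('seated',circ(W,(619,52),30,38,25),'strip',circ(W,(556,40),52,60,45))
    P=(W-e)@T
    m=(np.abs(P[...,1])<9)&(np.abs(P[...,0])<14)&(P[...,2]>-31)&(P[...,2]<13)
    q=P[m]; q=q[(q[:,0]>2)]
    f=lambda p:np.hypot(q[:,0]-p[0]-p[2]*q[:,2],q[:,1]-p[1]-p[3]*q[:,2])-7
    s=least_squares(f,[0,0,0,0],loss='soft_l1',f_scale=.5); print('handle x0,y0,sx,sy',s.x.round(3),len(q),np.sqrt(np.mean(s.fun**2)).round(2))
    m=(np.hypot(P[...,0],P[...,1])<8)&(np.abs(P[...,2]+33)<3); print('end',P[m][:,:2].mean(0).round(2),np.median(P[m][:,2]).round(2))
    m=(np.hypot(P[...,0],P[...,1])<6)&(P[...,2]>26)&(P[...,2]<50); 
    if m.sum()>5: print('pin',P[m].min(0).round(1),P[m].max(0).round(1),m.sum())
    return a,o
E
python3 - <<'E'
from plug import *
a,o=rep(); np.savez('q1.npz',*a); save('q1.png',a[0]); print(o['qpos'].round(2))
E
```

```text
24.3 [571.58  42.05 155.18] [[0.7096, 0.7046, 0.0001], [0.7046, -0.7096, 0.0], [0.0001, 0.0, -1.0]] [ 0.06  0.29 -1.21] 13.688152705772326
terminal d [-0.54 -2.28 99.18]
seated [ 618.9   52.2   31.9 1246.    33.5] strip [ 556.1   40.4   60.2 1536.    55.2]
handle x0,y0,sx,sy [ 0.967 -1.218  0.012 -0.011] 1811 2.54
end [ 0.99 -0.56] -30.34
pin [ 0.7 -4.2 40.6] [ 4.1  1.5 49.9] 47
[0.05 0.43 1.8  0.   0.91 0.84]
```

View pics/q1.png

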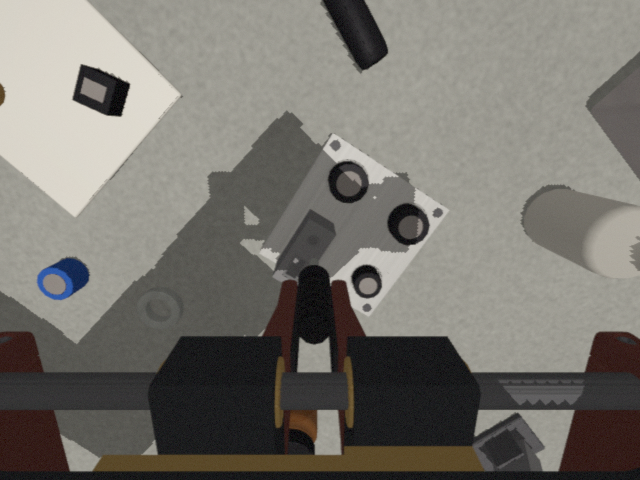

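The probe hangs upright at (314,300), with the round opening visible at (314,240) just ahead of it on the strip. The three mounts sit at (348,182), (408,224) and (367,282).

servo_tool(rows=[[0, 0, 0, -0.0075, -0.005, 0.05, 10], [0, 0, 0, -0.0075, -0.005, 0.15, 10], [0, 0, 0, -0.0075, -0.005, 0.15, 10], [0, 0, 0, -0.0075, -0.005, 0.15, 10], [0, 0, 0, -0.0075, -0.005, 0.15, 10]])

```text
t: 24.92
ee_pos: [570.2, 42.3, 125.8]
orientation: [2.903, 1.2, 0.002]
ft_force: [-0.1, 0.3, -0.5]
width: 13.4
grasp_force: 30.0
```

Run:
```python
from plug import *
a,o=rep(); np.savez('q2.npz',*a)
uv=proj(*a[2:5],[569.6,43.3,55.3]); print(uv)
u,v=uv.round().astype(int); c=a[0][v-60:v+40,u-70:u+80]; save('q2.png',cv2.resize(c,None,fx=5,fy=5,interpolation=cv2.INTER_CUBIC)); print(u-70,v-60)
```

```text
24.975 [570.2   42.32 125.79] [[0.7079, 0.7063, 0.0011], [0.7063, -0.7079, 0.0], [0.0008, 0.0008, -1.0]] [-0.95  0.92 -0.83] 13.159508156340838
terminal d [ 0.21 -1.17 69.79]
seated [ 619.    52.3   31.8 1535.    33.4] strip [ 556.2   40.7   60.2 1482.    55.3]
handle x0,y0,sx,sy [ 1.159 -1.323  0.012 -0.013] 1832 2.58
end [ 1.24 -0.45] -30.3
pin [ 1.3 -4.3 40.7] [ 4.   1.3 49.8] 44
[313.98707866 253.33510272]
244 193
```

View pics/q2.png

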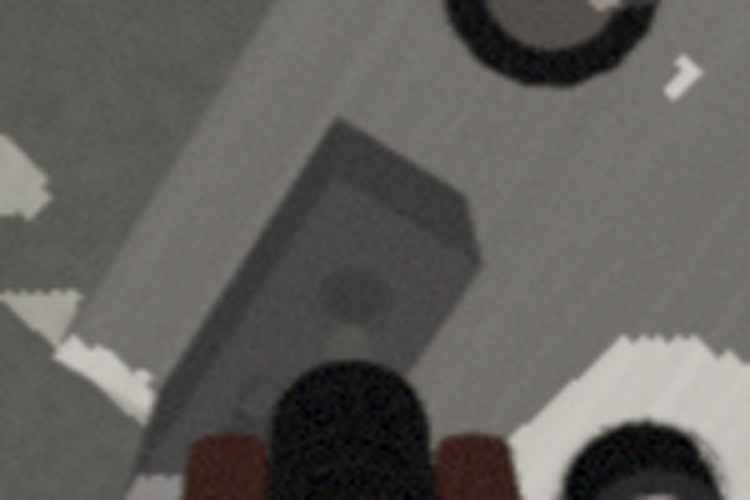

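servo_tool(rows=[[0, 0, 0, -0.002, 0.001, 0.03, 10], [0, 0, 0, -0.002, 0.001, 0.06, 10], [0, 0, 0, -0.002, 0.001, 0.08, 10], [0, 0, 0, -0.002, 0.001, 0.1, 10], [0, 0, 0, -0.002, 0.001, 0.115, 10], [0, 0, 0, -0.002, 0.001, 0.13, 10], [0, 0, 0, -0.002, 0.001, 0.13, 10]])

```text
t: 25.85
ee_pos: [569.7, 41.9, 99.0]
orientation: [2.903, 1.201, 0.0]
ft_force: [1.3, -0.8, -1.1]
width: 13.5
grasp_force: 30.0
```

No contact force, so I'll continue slowly.

servo_tool(rows=[[0, 0, 0, 0, 0, 0.02, 10], [0, 0, 0, 0, 0, 0.04, 10], [0, 0, 0, 0, 0, 0.06, 10], [0, 0, 0, 0, 0, 0.075, 10], [0, 0, 0, 0, 0, 0.085, 10], [0, 0, 0, 0, 0, 0.095, 10], [0, 0, 0, 0, 0, 0.095, 10]])

```text
t: 26.72
ee_pos: [569.7, 41.9, 80.0]
orientation: [2.903, 1.201, 0.0]
ft_force: [2.0, -1.3, -1.9]
width: 13.5
grasp_force: 30.0
```

Run:
```python
from plug import *
a,o=rep(); save('q3.png',a[0])
W=cloud(*a[1:5]); e=o['ee_pos']; m=(np.hypot(W[...,0]-e[0],W[...,1]-e[1])<7)&(W[...,2]>e[2]+20); print('handle end z',np.percentile(W[m][:,2],[5,50,95]))
```

```text
26.775 [569.64  41.85  80.04] [[0.7079, 0.7063, -0.0], [0.7063, -0.7079, -0.0], [-0.0, 0.0, -1.0]] [ 1.5  -0.69 -1.66] 13.299370300575571
terminal d [ 1.   -1.05 24.04]
seated [ 619.1   52.2   31.8 2230.    33.5] strip [ 556.5   40.8   60.1 1151.    55.5]
handle x0,y0,sx,sy [ 1.152 -1.278  0.012 -0.011] 1829 2.57
end [ 1.41 -0.61] -30.32
handle end z [106.5556285  109.78952143 136.66418897]
```

servo_tool(rows=[[0, 0, 0, 0, 0, 0.005, 10], [0, 0, 0, 0, 0, 0.01, 10], [0, 0, 0, 0, 0, 0.01, 10]])

```text
t: 27.15
ee_pos: [569.9, 41.9, 79.5]
orientation: [2.903, 1.201, 0.001]
ft_force: [-2.3, -0.9, 12.4]
width: 13.3
grasp_force: 30.0
```

servo_tool(rows=[[0, 0, 0, 0, 0, 0.005, 10], [0, 0, 0, 0, 0, 0.008, 10], [0, 0, 0, 0, 0, 0.008, 10]])

```text
t: 27.52
ee_pos: [570.1, 41.9, 79.4]
orientation: [2.903, 1.201, 0.002]
ft_force: [-6.4, -0.9, 26.3]
width: 13.4
grasp_force: 30.0
```

servo_tool(rows=[[0, 0, 0, 0, 0, -0.012, 10], [0, 0, 0, 0, 0, -0.012, 34], [0, 0, 0, 0, 0, -0.012, 34], [0, 0, 0, 0, 0, -0.012, 34], [0, 0, 0, 0, 0, -0.15, 34], [0, 0, 0, 0, 0, -0.45, 34], [0, 0, 0, 0, 0, -0.6, 34], [0, 0, 0, 0, 0, -0.6, 34], [0, 0, 0, 0, 0, -0.6, 34]])

```text
t: 28.65
ee_pos: [568.8, 41.8, 195.5]
orientation: [-2.903, -1.2, 0.003]
ft_force: [0.5, 0.1, -0.1]
width: 33.4
grasp_force: 0.0
```

Run:
```python
from cyl import *
a=grab('wrist');o=ctrl.get_obs();W=cloud(*a[1:5]);print(o['t'],o['ee_pos'],o['ft_force'])
m=(np.hypot(W[...,0]-569.6,W[...,1]-43)<12)&(W[...,2]>64)&(W[...,2]<130); q=W[m]; e=q[q[:,2]>q[:,2].max()-3]
print('end z',np.percentile(q[:,2],[50,90,99]),'end c',circ(W,(569.6,43.3),np.percentile(q[:,2],99)-2,130,14))
c=q[(q[:,2]<np.percentile(q[:,2],99)-4)]; print('cyl',fitcyl(c),len(c))
m=(np.hypot(W[...,0]-569.6,W[...,1]-43.3)<11)&(W[...,2]>57.5)&(W[...,2]<62); print('collar top z',np.median(W[m][:,2]),m.sum())
print('S',circ(W,(570,-23.2),30,60,22),'L',circ(W,(630.5,-9.7),30,60,25),'seated',circ(W,(619,52),30,38,25))
```

```text
28.7 [568.5717129   41.84228626 195.00701641] [-0.18585814 -0.06876786 -0.36125687]
end z [107.71053419 109.88753861 110.62258809] end c [569.6  43.8  13.7 226.  109.4]
cyl (array([572.44255057,  47.44297343,  87.57302411]), array([-0.24277988, -0.29001344,  0.92571601]), np.float64(2.5733709057313785)) 250
collar top z 59.298058008049566 96
S [570.1 -23.2  25.4 483.   33.5] L [630.2  -9.6  32.2 904.   33.5] seated [618.9  52.2  31.9 974.   33.5]
```

```bash
python3 -c "
from workcell import ctrl
print(ctrl.close_job())"
```

```text
the job is handed in; nothing more can be done
None
```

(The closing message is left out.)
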